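# Sample bottles from the drip stand to the carrier, order kept

## Robot

A 6-joint arm with a two-finger parallel gripper is mounted at the origin on the work surface. World frame = base frame: x ahead of the robot, y to its left, z up, the work surface at z = 0. Lengths are in m, angles in rad, forces in N, time in s.
With the tool pointing down it reaches from about 0.35 to 0.775 m from the base axis. Payload 7.3 kg.
Tool frame: the origin (TCP) lies at the very end of the fingers, on their centre line; the grasp point (between the pads) lies 19 mm behind it; z points along the fingers, y is the line along which they close (so a half turn about z gives the same grasp; the last joint's range is limited). The gripper opens to 92 mm and grips with 3 to 60 N. Pads are 19 mm wide; open, the fingers measure 130 mm over their backs; the gripper's body (75 mm by 190 mm) begins 47 mm behind the grasp point.
Start: joints at [-0.146, 0.342, 1.524, -0, 1.275, -0.146], TCP at [0.525, 0, 0.227] pointing down, gripper open.
Joint ranges: [-2.53, 2.53], [-0.77, 2.02], [0.04, 2.7], [-1, 4.14], [0.28, 2.66], [-3.11, 3.11]. Speed limits (rad/s): [2.57, 2.57, 3.14, 3.14, 3.14, 3.14].

## Interface

Orientations are given as a 3x3 rotation matrix whose columns are the frame's x, y, z axes.
In Python, from station import ctrl, cams, workorder gives the robot as it stands. The module is installed in compiled form; this text tells all that it offers.
- The arm moves only by the tool move_arm, never from a script. Its argument "motion" is a list of rows, each a list of 5 numbers: the shift along the tool's x, y, z in units of 40 mm (1.0 is 40 mm), then the turn about the tool's z in units of 5 degrees (1.0 is 5 degrees), then the closure, from -1 (fully open) to 1 (shut). In form: [[tx, ty, tz, roll, hand], ...]. A call has 1 to 5 rows; each row shifts and turns the commanded pose from where the row before left it, along the tool's axes as they then stand; what a row does not reach is not made up. A row lasts 1/12 s, in which the tool goes at most 41.7 mm and 7.16 degrees, less where a joint would pass 70% of its speed; a pose out of reach is approached as far as the arm can. A call is refused whole if a number of a shift passes 1 or a number of a turn 1, either way. A call with a gripper value outside its range is refused whole. The fingers move at their own pace and stop on an object; "grip_force" is the grip in N (left out, the last holds). Time passes only in rows, so rows that do not move let the fingers close. It gives the time, the measured TCP pose, the force, the opening and the grip force at its end, in the units of the state.
- ctrl.observe(): the state, without advancing time (a new reading comes with each control period).
- cams.capture(name): name is "scene" or "side" or "wrist"; returns a dict with "pixels" (384x512x3 uint8, red, green, blue), "fx", "fy", "cx", "cy" (pixels), "T" (4x4, takes a point from camera to world coordinates). Camera axes: x right, y up, looking along -z (the intrinsics and any distortion apply to the point x, -y, -z); pixel columns grow to the right and rows downward; lengths in m; the calibration is good to about 2 mm. A picture is of the moment at which its call begins. There is no depth.
- workorder.close_job(): hands the job in; it is judged then, once.
The state is a dict: "t": time; "q": joint angles; "dq": joint speeds; "joint_torque": joint torques, N m; "position": TCP position; "tcp_rot": TCP orientation; "wrist_force": force on the tool from outside, world axes, zero at the start; "wrist_torque": the same for the moment, N m; "width": finger opening in m; "gripper_force": force on a finger pad.
Only numpy, scipy, OpenCV 4.12 (cv2) and the standard library are available. Lean on these libraries where they do the work, as an engineer would, in place of code of your own. Each camera call takes 0.05 s, during which the arm holds its last target. There are 200 camera calls.

## Task

Move the four sample bottles from the dishes of the white drip stand into the plywood bottle carrier, one to a compartment, standing upright in the same left-to-right order as they stand now, because the readings sheet lists them by position. Set each one down rather than dropping it, and do not tip any over.

Things in the scene. Friction and masses are not known exactly. Their poses are not given: they have to be found in the camera images.
- bottle_tall: The tall slim round sample bottle: white plastic, body 38 mm across, 106 mm high overall, black screw cap 28 mm across. The cap is the topmost 20 mm. Closed, about 0.1 kg. Origin at the centre of the underside, z up along the bottle.
- bottle_square: The square sample bottle: white plastic, body 38 x 38 mm square, 96 mm high overall, black screw cap 27 mm across. The cap is the topmost 20 mm. Closed, about 0.1 kg. Origin at the centre of the underside, z up along the bottle.
- bottle_round: The stout round sample bottle with sloping shoulders: white plastic, body 44 mm across, 88 mm high overall, black screw cap 33 mm across. The cap is the topmost 20 mm. Closed, about 0.1 kg. Origin at the centre of the underside, z up along the bottle.
- bottle_jar: The squat wide-mouth jar: white plastic, body 44 mm across, 70 mm high overall, black screw cap 44 mm across, as wide as the body. The cap is the topmost 20 mm. Closed, about 0.1 kg. Origin at the centre of the underside, z up along the bottle.
- dish_tall: The round aluminium drip dish, 69 mm across, in which the tall bottle stands at the start; fixed to the stand, and the same as the other three dishes. Origin at the centre of its underside; its inner floor is 3 mm above the origin, its rim 12 mm. The bottle stands within 8 mm of its centre.
- dish_square: The round aluminium drip dish, 69 mm across, in which the square bottle stands at the start; fixed to the stand, and the same as the other three dishes. Origin at the centre of its underside; its inner floor is 3 mm above the origin, its rim 12 mm. The bottle stands within 8 mm of its centre.
- dish_round: The round aluminium drip dish, 69 mm across, in which the round bottle stands at the start; fixed to the stand, and the same as the other three dishes. Origin at the centre of its underside; its inner floor is 3 mm above the origin, its rim 12 mm. The bottle stands within 8 mm of its centre.
- dish_jar: The round aluminium drip dish, 69 mm across, in which the squat jar stands at the start; fixed to the stand, and the same as the other three dishes. Origin at the centre of its underside; its inner floor is 3 mm above the origin, its rim 12 mm. The bottle stands within 8 mm of its centre.
- stand: The drip stand: a white-topped chipboard board, 92 (x) x 304 (y) x 18 mm high, fixed on the bench, with the four drip dishes in a row along its y axis, at y = -111, -37, +37 and +111 mm, x = 0, on its top. Origin: centre of its underside; +y end to the left as seen from the robot (turned at most 15 degrees).
- carrier: The plywood bottle carrier: an open tray, 82 (x) x 302 (y) mm, fixed, with four compartments in a row along its y axis, centred at y = -111, -37, +37, +111 mm, x = 0, each 70 x 68 mm inside. Inner floor 8 mm above the origin, walls and dividers up to 34 mm, end plates to 52 mm. Origin at the centre of its underside; +y end to the left as seen from the robot (turned at most 15 degrees).
Things that resemble listed ones, but are neither listed nor needed, are in the scene too. Leave any green or orange look-alike of the bottle_round alone.

How it is judged:
By the outcome, as a careful person would: the job done as asked, in the order asked, and still so for the second after the job is handed in, with the robot touching nothing.
It also fails if it takes over 106 s, if anything falls off the work surface, if the arm or the gripper's body presses on something with over 40 N, if the wrist force passes 120 N, or if a joint passes its speed limit or range.

## Working session

There is one attempt and no reset: what is moved stays moved. The work goes in short steps, Python scripts to look and compute and a tool call to move; the robot and the scene stay as the last step left them, time stands still between calls to the robot, and variables do not carry over. Pictures are saved under pics/ and viewed, at most 14 in all, crops included, and the job is handed in when it is done.

Besides the shell and the picture viewer there is one more tool, called after "Call:" by a JSON object that holds its "op" and its "data", one argument or row to a line. move_arm: Moves the arm, as the interface text tells. Its arguments: {"type":"object","properties":{"motion":{"type":"array","items":{"type":"array","items":{"type":"number"}}},"grip_force":{"type":"number"}},"required":["motion"]}

```bash
mkdir -p pics; python3 - <<'E'
from station import ctrl,cams
import cv2,pickle,numpy as np
s=ctrl.observe();print(s['t'],s['position'],np.round(s['tcp_rot'],3),s['width'])
d={}
for n in("scene","side","wrist"):
    c=cams.capture(n);d[n]=c;cv2.imwrite(f'pics/{n}0.png',c['pixels'][:,:,::-1])
    print(n,c.keys(),c['fx'],c['fy'],c['cx'],c['cy'],np.round(c['T'],3).tolist())
pickle.dump(d,open('c0.pkl','wb'))
E
```

```text
0.0 [5.24599846e-01 6.49223842e-05 2.26052283e-01] [[ 0.     1.    -0.001]
 [ 1.    -0.     0.   ]
 [ 0.    -0.001 -1.   ]] 0.09174861475926889
scene dict_keys(['pixels', 'fx', 'fy', 'cx', 'cy', 'T']) 388.3820322302622 388.3820322302622 250.8100154581105 187.91717453841125 [[0.751, -0.525, 0.4, 0.816], [0.66, 0.599, -0.453, -0.382], [-0.002, 0.605, 0.797, 0.712], [0.0, 0.0, 0.0, 1.0]]
side dict_keys(['pixels', 'fx', 'fy', 'cx', 'cy', 'T']) 360.68716879968173 360.68716879968173 254.63287033387874 188.7579346726255 [[-0.999, 0.024, -0.027, 0.449], [-0.036, -0.567, 0.823, 0.702], [0.004, 0.823, 0.568, 0.541], [0.0, 0.0, 0.0, 1.0]]
wrist dict_keys(['pixels', 'fx', 'fy', 'cx', 'cy', 'T']) 313.30457283822324 313.30457283822324 258.6467521943662 191.26881022219655 [[1.0, -0.001, 0.001, 0.524], [0.0, 0.969, 0.248, 0.067], [-0.001, -0.248, 0.969, 0.384], [0.0, 0.0, 0.0, 1.0]]
```

View pics/scene0.png

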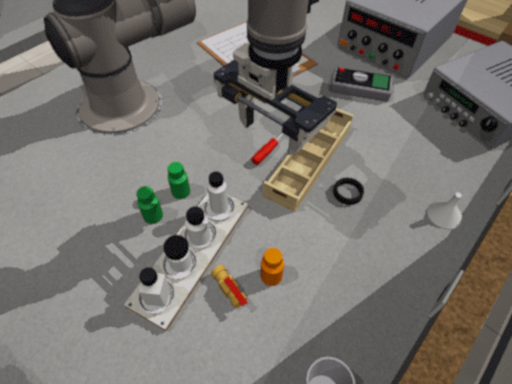

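View pics/side0.png

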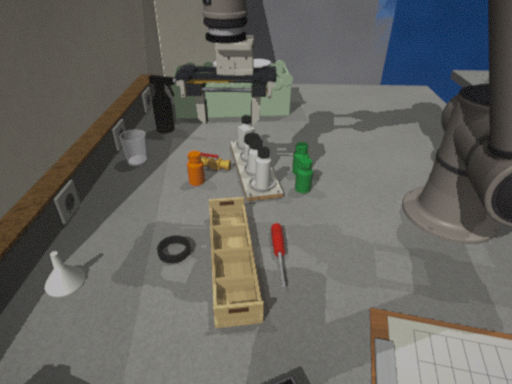

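```bash
python3 - <<'E'
import cv2,pickle,numpy as np
d=pickle.load(open('c0.pkl','rb'))
a=d['scene']['pixels'][150:340,110:260,::-1];b=d['side']['pixels'][100:330,180:330,::-1]
a=cv2.resize(a,None,fx=2.6,fy=2.6,interpolation=3);b=cv2.resize(b,None,fx=2.6,fy=2.6,interpolation=3)
im=np.zeros((600,790,3),np.uint8);im[:a.shape[0],:390]=a;im[:598,395:785]=b[:598]
cv2.imwrite('pics/z.png',im)
E
```

```text
(no output)
```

View pics/z.png

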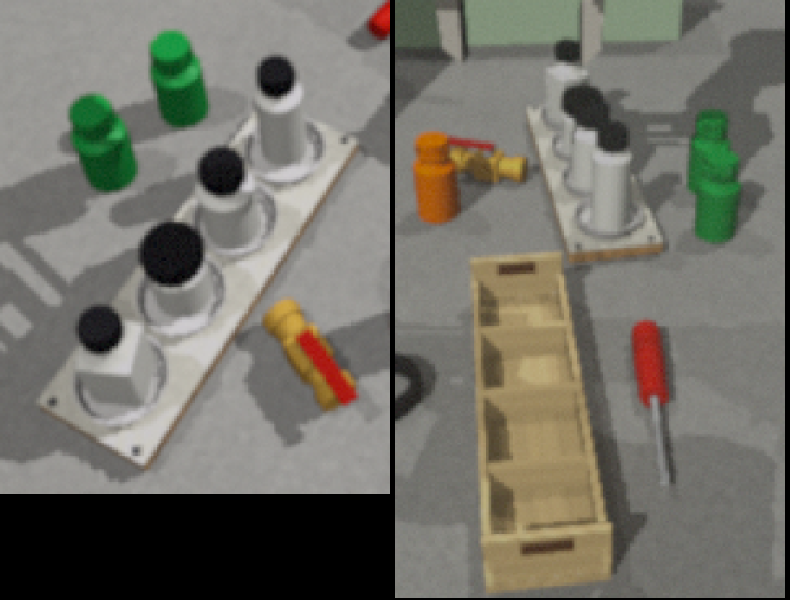

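View pics/wrist0.png

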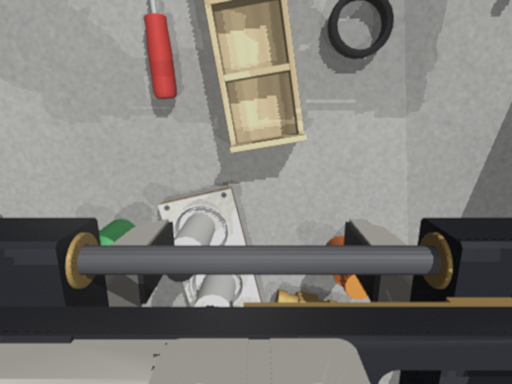

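```bash
cat >h.py <<'E'
import cv2,numpy as np
def cast(c,u,v,z):
    r=c['T'][:3,:3]@np.array([(u-c['cx'])/c['fx'],-(v-c['cy'])/c['fy'],-1]);o=c['T'][:3,3]
    return (o+r*(z-o[2])/r[2])[:2]
def dark(c,roi,th=55,amin=40):
    x0,y0,x1,y1=roi;m=(c['pixels'][y0:y1,x0:x1].max(2)<th).astype(np.uint8)
    n,l,s,ce=cv2.connectedComponentsWithStats(m)
    return [(ce[i]+[x0,y0],s[i]) for i in range(1,n) if s[i][4]>=amin]
E
python3 - <<'E'
from h import *
import pickle
d=pickle.load(open('c0.pkl','rb'));S=d['scene'];D=d['side']
for ce,s in sorted(dark(S,(130,165,235,300)),key=lambda k:k[0][1]):print('scene',ce.round(1),s)
for ce,s in dark(D,(230,112,275,165)):print('side',ce.round(1),s)
H=dict(tall=106,round=88,jar=70,square=96)
for n,uv in zip(H,sorted([k[0] for k in dark(S,(130,165,235,300))],key=lambda k:k[1])):
    print(n,cast(S,*uv,(21+H[n]-8)/1000).round(3))
P=[cast(D,*p,.052) for p in[(214.2,308.5),(262.3,301.9),(209.2,200),(244.2,198.5)]]
print('carrier corners +yL?',np.round(P,3).tolist(),np.mean(P,0).round(3))
Z=lambda u,v:(110+u/2.6,150+v/2.6)
for p in[(357,148),(147,468),(40,402)]:print('stand',cast(S,*Z(*p),.018).round(3))
for p in[(660,245),(571,255),(527,105)]:print('stand side',cast(D,180+(p[0]-395)/2.6,100+p[1]/2.6,.018).round(3))
W=d['wrist']
for p in[(232,152),(305,138)]:print('carr wrist',cast(W,*p,.052).round(3))
for p,z in[((110+105/2.6),(150+150/2.6)),((110+180/2.6),(150+85/2.6))],:pass
for n,p in dict(g1=(108,185),g2=(183,122),or_=(436,0)).items():
    if n!='or_':print(n,cast(S,*Z(*p),0).round(3))
E
```

```text
scene [215.7 179. ] [ 80   7  13  15 158]
scene [194.7 215.6] [ 57  42  16  18 234]
scene [175.6 246.9] [ 34  70  24  25 447]
scene [147.8 276.1] [ 10 103  17  18 235]
side [246.1 119.2] [12  4  9  7 57]
side [256.6 144.4] [ 15  21  24  25 289]
tall [ 0.452 -0.074]
round [ 0.473 -0.153]
jar [ 0.486 -0.216]
square [ 0.505 -0.291]
carrier corners +yL? [[0.525, 0.336], [0.448, 0.32], [0.574, 0.044], [0.495, 0.034]] [0.51  0.184]
stand [ 0.495 -0.031]
stand [ 0.562 -0.32 ]
stand [ 0.471 -0.34 ]
stand side [ 0.405 -0.034]
stand side [ 0.489 -0.014]
stand side [ 0.559 -0.322]
carr wrist [0.495 0.025]
carr wrist [0.572 0.04 ]
g1 [ 0.356 -0.187]
g2 [ 0.355 -0.102]
```

```bash
cat >>h.py <<'E'
def to(*p):
    from station import ctrl
    s=ctrl.observe();R=np.array(s['tcp_rot'])
    print('t',round(s['t'],2),'pos',np.round(s['position'],4),'yaw',np.degrees(np.arctan2(R[1,1],R[0,1])).round(1),'w',round(s['width'],4),'F',np.round(s['wrist_force'],1))
    o=np.array(s['position'])
    for q in p:q=np.array(q);print(q,'units',np.round(R.T@(q-o)/.04,2));o=q
E
```

Call:
{"op": "move_arm", "data": {
  "motion": [
    [0,0,0,-0.8,-1],
    [0,0,0,-0.8,-1],
    [0,0,0,-0.8,-1]
  ],
  "grip_force": 20
}}

```text
t: 0.4
position: [0.5248, 0.0, 0.2264]
tcp_rot: [[-0.211, 0.977, -0.001], [0.977, 0.211, 0.0], [0.0, -0.001, -1.0]]
wrist_force: [0.2, 0.1, -0.1]
width: 0.0918
gripper_force: 0.0
```

```bash
python3 -c "
from h import *
to((.453,-.0745,.226),(.453,-.0745,.068))"
```

```text
t 0.4 pos [0.5248 0.     0.2264] yaw 12.2 w 0.0918 F [ 0.2  0.1 -0.1]
[ 0.453  -0.0745  0.226 ] units [-1.44 -2.15  0.01]
[ 0.453  -0.0745  0.068 ] units [-0.    0.    3.95]
```

Call:
{"op": "move_arm", "data": {
  "motion": [
    [-0.48,-0.72,0,0,-1],
    [-0.48,-0.72,0,0,-1],
    [-0.48,-0.71,0,0,-1],
    [0,0,0.8,0,-1],
    [0,0,0,0,-1]
  ]
}}

```text
t: 0.82
position: [0.4497, -0.0745, 0.1914]
tcp_rot: [[-0.205, 0.979, -0.006], [0.979, 0.205, 0.002], [0.003, -0.006, -1.0]]
wrist_force: [-1.0, 1.1, -0.8]
width: 0.0921
gripper_force: 0.0
```

```bash
python3 - <<'E'
from h import *
from station import cams
c=cams.capture('side');a=c['pixels'][60:220,170:330,::-1]
b=cams.capture('scene')['pixels'][110:310,110:270,::-1]
f=lambda i:cv2.resize(i,None,fx=2.4,fy=2.4,interpolation=3)
im=np.zeros((480,780,3),np.uint8);im[:384,:384]=f(a);im[:,390:774]=f(b)
cv2.imwrite('pics/p1.png',im)
to((.453,-.0745,.068))
E
```

```text
t 0.92 pos [ 0.4525 -0.074   0.1945] yaw 12.0 w 0.0918 F [0.2 0.2 1. ]
[ 0.453  -0.0745  0.068 ] units [-0.02  0.02  3.16]
```

View pics/p1.png

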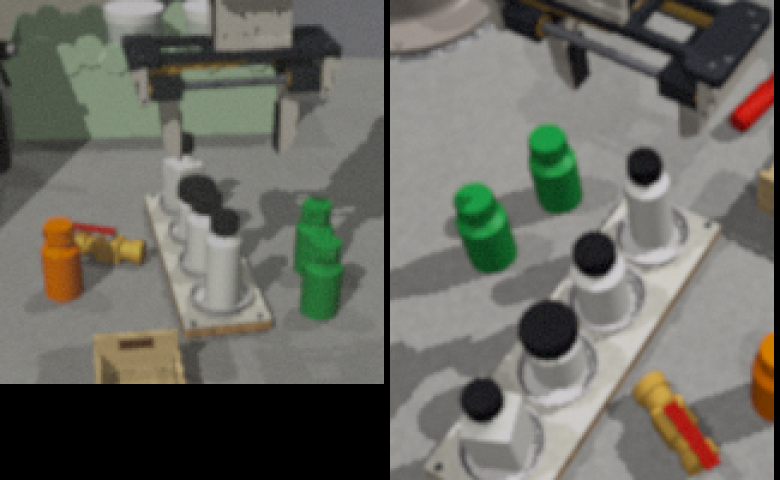

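Call:
{"op": "move_arm", "data": {
  "motion": [
    [0,0,0.79,0,-0.6],
    [0,0,0.79,0,-0.6],
    [0,0,0.79,0,-0.6],
    [0,0,0.79,0,-0.6],
    [0,0,0,0,-0.6]
  ]
}}

```text
t: 1.33
position: [0.4509, -0.0726, 0.0646]
tcp_rot: [[-0.209, 0.978, -0.008], [0.978, 0.209, 0.003], [0.004, -0.007, -1.0]]
wrist_force: [-2.4, 0.8, -0.1]
width: 0.0735
gripper_force: 0.0
```

Call:
{"op": "move_arm", "data": {
  "motion": [
    [0,0,0,0,1],
    [0,0,0,0,1],
    [0,0,0,0,1],
    [0,0,0,0,1],
    [0,0,0,0,1]
  ]
}}

```text
t: 1.75
position: [0.4538, -0.0744, 0.0698]
tcp_rot: [[-0.208, 0.978, 0.003], [0.978, 0.208, -0.001], [-0.002, 0.003, -1.0]]
wrist_force: [0.4, -0.8, 0.2]
width: 0.0443
gripper_force: 0.0
```

```bash
python3 -c "
from h import *
to((.453,-.0745,.068))"
```

```text
t 1.75 pos [ 0.4538 -0.0744  0.0698] yaw 12.0 w 0.0443 F [ 0.4 -0.8  0.2]
[ 0.453  -0.0745  0.068 ] units [ 0.   -0.02  0.04]
```

Call:
{"op": "move_arm", "data": {
  "motion": [
    [0,0,0,0,1],
    [0,0,0,0,1],
    [0,0,0,0,1],
    [0,0,0,0,1]
  ]
}}

```text
t: 2.08
position: [0.4534, -0.0744, 0.0692]
tcp_rot: [[-0.208, 0.978, 0.002], [0.978, 0.208, -0.001], [-0.001, 0.001, -1.0]]
wrist_force: [-1.0, 0.2, 6.5]
width: 0.038
gripper_force: 20.0
```

Call:
{"op": "move_arm", "data": {
  "motion": [
    [0,0,-0.5,0,1],
    [0,0,-0.75,0,1],
    [0,0,0,0,1],
    [0,0,0,0,1]
  ]
}}

```text
t: 2.42
position: [0.4537, -0.0745, 0.1195]
tcp_rot: [[-0.208, 0.978, 0.003], [0.978, 0.208, -0.001], [-0.002, 0.003, -1.0]]
wrist_force: [-0.0, 0.3, -1.4]
width: 0.0378
gripper_force: 20.0
```

```bash
python3 -c "
from h import *
to((.492,.289,.118),(.492,.289,.055))"
```

```text
t 2.42 pos [ 0.4537 -0.0745  0.1195] yaw 12.0 w 0.0378 F [-0.   0.3 -1.4]
[0.492 0.289 0.118] units [8.69 2.83 0.03]
[0.492 0.289 0.055] units [ 0.   -0.    1.57]
```

Call:
{"op": "move_arm", "data": {
  "motion": [
    [0.4,0.13,0,0,1],
    [0.7,0.23,0,0,1],
    [0.7,0.23,0,0,1],
    [0.7,0.23,0,0,1],
    [0.7,0.23,0,0,1]
  ]
}}

```text
t: 2.83
position: [0.4664, 0.061, 0.1171]
tcp_rot: [[-0.207, 0.978, -0.002], [0.978, 0.207, 0.0], [0.001, -0.002, -1.0]]
wrist_force: [0.5, -0.8, 0.2]
width: 0.0373
gripper_force: 20.0
```

Call:
{"op": "move_arm", "data": {
  "motion": [
    [0.7,0.23,0,0,1],
    [0.7,0.23,0,0,1],
    [0.7,0.23,0,0,1],
    [0.7,0.23,0,0,1],
    [0.7,0.23,0,0,1]
  ]
}}

```text
t: 3.25
position: [0.4823, 0.2075, 0.1169]
tcp_rot: [[-0.208, 0.978, -0.002], [0.978, 0.208, -0.001], [-0.0, -0.002, -1.0]]
wrist_force: [0.5, -0.5, -1.3]
width: 0.0373
gripper_force: 20.0
```

Call:
{"op": "move_arm", "data": {
  "motion": [
    [0.7,0.23,0,0,1],
    [0.7,0.23,0,0,1],
    [0.5,0.17,0,0,1],
    [0,0,0,0,1],
    [0,0,0,0,1]
  ]
}}

```text
t: 3.67
position: [0.4911, 0.2863, 0.1167]
tcp_rot: [[-0.21, 0.978, -0.002], [0.978, 0.21, -0.001], [-0.001, -0.003, -1.0]]
wrist_force: [-0.9, -0.1, -1.5]
width: 0.0376
gripper_force: 20.0
```

```bash
python3 - <<'E'
from h import *
from station import cams
to((.492,.289,.118),(.492,.289,.055))
c=cams.capture('side');a=c['pixels'][140:384,130:320,::-1]
b=cams.capture('scene')['pixels'][80:240,230:390,::-1]
f=lambda i:cv2.resize(i,None,fx=2.4,fy=2.4,interpolation=3)
im=np.zeros((590,800,3),np.uint8);im[:585,:400]=f(a)[:585,:400];im[:384,410:794]=f(b)
cv2.imwrite('pics/p2.png',im)
E
```

```text
t 3.67 pos [0.4911 0.2863 0.1167] yaw 12.1 w 0.0376 F [-0.9 -0.1 -1.5]
[0.492 0.289 0.118] units [ 0.06  0.04 -0.03]
[0.492 0.289 0.055] units [0.   0.   1.57]
```

View pics/p2.png

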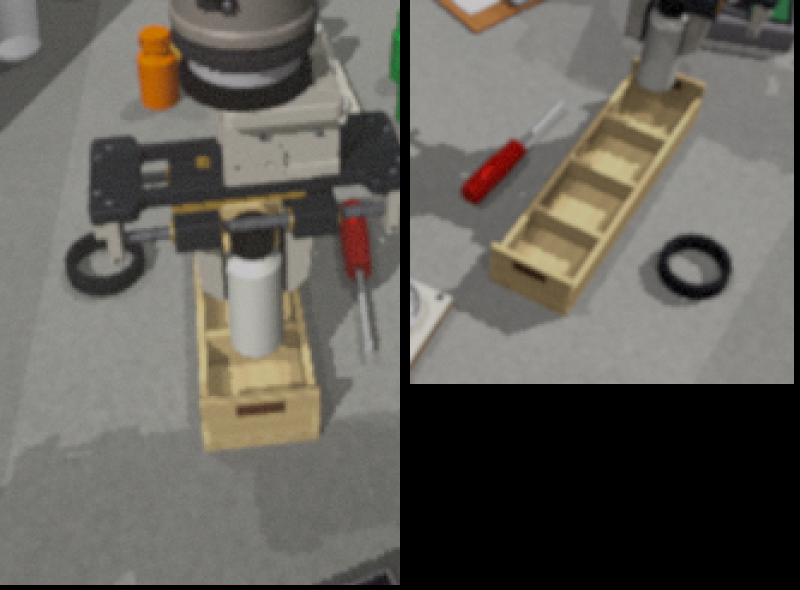

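```bash
python3 - <<'E'
from h import *
import pickle
S=pickle.load(open('c0.pkl','rb'))['scene'];D=pickle.load(open('c0.pkl','rb'))['side']
P=np.array([cast(S,230+(u-410)/2.4,80+v/2.4,.052) for u,v in[(494,246),(571,288),(636,62),(704,85)]]);print(P.round(3),P.mean(0).round(3))
for u,v in[(201,397),(317,385)]:print(cast(D,130+u/2.4,140+v/2.4,.052).round(3))
E
```

```text
[[0.498 0.024]
 [0.578 0.033]
 [0.452 0.312]
 [0.525 0.329]] [0.513 0.174]
[0.527 0.33 ]
[0.448 0.317]
```

Call:
{"op": "move_arm", "data": {
  "motion": [
    [0.02,0.03,0.5,0,1],
    [0,0,0.5,0,1],
    [0,0,0.3,0,1],
    [0,0,0.15,0,1],
    [0,0,0,0,1]
  ]
}}

```text
t: 4.18
position: [0.4923, 0.2854, 0.0589]
tcp_rot: [[-0.207, 0.978, -0.003], [0.978, 0.207, -0.001], [-0.001, -0.003, -1.0]]
wrist_force: [0.1, -0.2, -2.1]
width: 0.0376
gripper_force: 20.0
```

Call:
{"op": "move_arm", "data": {
  "motion": [
    [0,0,0.03,0,1],
    [0,0,0.02,0,1],
    [0,0,0,0,1]
  ]
}}

```text
t: 4.43
position: [0.4936, 0.2868, 0.0591]
tcp_rot: [[-0.208, 0.978, 0.001], [0.978, 0.208, 0.001], [0.0, 0.002, -1.0]]
wrist_force: [0.2, -1.4, -1.0]
width: 0.038
gripper_force: 20.0
```

Call:
{"op": "move_arm", "data": {
  "motion": [
    [0,0,0.03,0,1],
    [0,0,0.02,0,1],
    [0,0,0,0,1]
  ]
}}

```text
t: 4.68
position: [0.4931, 0.2869, 0.0565]
tcp_rot: [[-0.208, 0.978, 0.0], [0.978, 0.208, 0.0], [0.0, 0.0, -1.0]]
wrist_force: [-0.9, 0.3, -1.5]
width: 0.0378
gripper_force: 20.0
```

Call:
{"op": "move_arm", "data": {
  "motion": [
    [0,0,0.02,0,1],
    [0,0,0,0,1]
  ]
}}

```text
t: 4.85
position: [0.4931, 0.287, 0.0562]
tcp_rot: [[-0.208, 0.978, 0.001], [0.978, 0.208, 0.0], [0.0, 0.001, -1.0]]
wrist_force: [-2.3, -1.1, 4.8]
width: 0.0378
gripper_force: 20.0
```

```bash
python3 -c "
from h import *
to((.492,.289,.0562))"
```

```text
t 4.85 pos [0.4931 0.287  0.0562] yaw 12.0 w 0.0378 F [-2.3 -1.1  4.8]
[0.492  0.289  0.0562] units [ 0.05 -0.02  0.  ]
```

Call:
{"op": "move_arm", "data": {
  "motion": [
    [0,0,0,0,-0.6],
    [0,0,0,0,-0.6],
    [0,0,0,0,-0.6],
    [0,0,0,0,-0.6],
    [0,0,0,0,-0.6]
  ]
}}

```text
t: 5.27
position: [0.4931, 0.2869, 0.0554]
tcp_rot: [[-0.208, 0.978, 0.0], [0.978, 0.208, -0.0], [-0.0, 0.0, -1.0]]
wrist_force: [-0.8, -0.1, 0.2]
width: 0.0663
gripper_force: 0.0
```

Call:
{"op": "move_arm", "data": {
  "motion": [
    [0,0,-0.6,0,-0.6],
    [0,0,-0.7,0,-0.6],
    [0,0,-0.6,0,-0.6],
    [0,0,0,0,-0.6]
  ]
}}

```text
t: 5.6
position: [0.4956, 0.288, 0.1365]
tcp_rot: [[-0.208, 0.978, 0.008], [0.978, 0.208, 0.003], [0.002, 0.009, -1.0]]
wrist_force: [0.9, 0.1, 0.0]
width: 0.0733
gripper_force: 0.0
```

```bash
python3 - <<'E'
from h import *
from station import cams
to((.473,-.152,.13),(.473,-.152,.051))
c=cams.capture('side');a=c['pixels'][100:384,130:320,::-1]
b=cams.capture('scene')['pixels'][80:340,110:370,::-1]
f=lambda i:cv2.resize(i,None,fx=2.,fy=2.,interpolation=3)
im=np.zeros((570,800,3),np.uint8);im[:568,:380]=f(a)[:568,:400];im[:400,390:790]=f(b)[100:500,:400]
im[:520,390:800]=f(b)[:520,:410]
cv2.imwrite('pics/p3.png',im)
E
```

```text
t 5.6 pos [0.4956 0.288  0.1365] yaw 12.0 w 0.0733 F [0.9 0.1 0. ]
[ 0.473 -0.152  0.13 ] units [-10.64  -2.84   0.12]
[ 0.473 -0.152  0.051] units [-0.   -0.02  1.97]
```

View pics/p3.png

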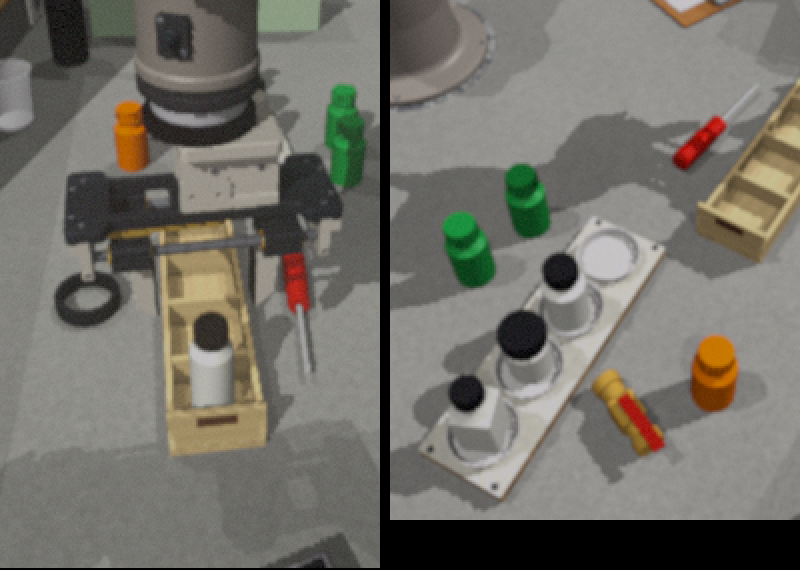

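Call:
{"op": "move_arm", "data": {
  "motion": [
    [-0.4,-0.1,0,0,-0.6],
    [-0.8,-0.21,0,0,-0.6],
    [-0.8,-0.21,0,0,-0.6],
    [-0.8,-0.21,0,0,-0.6],
    [-0.8,-0.21,0,0,-0.6]
  ]
}}

```text
t: 6.12
position: [0.485, 0.1368, 0.13]
tcp_rot: [[-0.209, 0.978, -0.003], [0.978, 0.209, -0.0], [0.0, -0.003, -1.0]]
wrist_force: [1.0, 0.0, -0.0]
width: 0.0733
gripper_force: 0.0
```

Call:
{"op": "move_arm", "data": {
  "motion": [
    [-0.8,-0.21,0,0,-0.6],
    [-0.8,-0.21,0,0,-0.6],
    [-0.8,-0.21,0,0,-0.6],
    [-0.8,-0.21,0,0,-0.6],
    [-0.8,-0.21,0,0,-0.6]
  ]
}}

```text
t: 6.53
position: [0.4772, -0.0284, 0.1302]
tcp_rot: [[-0.208, 0.978, -0.003], [0.978, 0.208, 0.001], [0.001, -0.002, -1.0]]
wrist_force: [1.6, 0.2, -0.4]
width: 0.0739
gripper_force: 0.0
```

Call:
{"op": "move_arm", "data": {
  "motion": [
    [-0.8,-0.21,0,0,-0.6],
    [-0.8,-0.21,0,0,-0.6],
    [-0.8,-0.21,0,0,-0.6],
    [-0.6,-0.17,0,0,-0.6],
    [0,0,0,0,-0.6]
  ]
}}

```text
t: 6.95
position: [0.4714, -0.155, 0.1302]
tcp_rot: [[-0.204, 0.979, -0.001], [0.979, 0.204, -0.001], [-0.0, -0.001, -1.0]]
wrist_force: [0.4, -0.8, 0.0]
width: 0.0735
gripper_force: 0.0
```

```bash
python3 - <<'E'
from h import *
to((.473,-.152,.13),(.473,-.152,.051))
E
```

```text
t 6.95 pos [ 0.4714 -0.155   0.1302] yaw 11.8 w 0.0735 F [ 0.4 -0.8  0. ]
[ 0.473 -0.152  0.13 ] units [0.06 0.06 0.01]
[ 0.473 -0.152  0.051] units [0.   0.   1.97]
```

Call:
{"op": "move_arm", "data": {
  "motion": [
    [0.03,0.04,0.5,0,-0.6],
    [0,0,0.6,0,-0.6],
    [0,0,0.6,0,-0.6],
    [0,0,0.27,0,-0.6],
    [0,0,0,0,1]
  ]
}}

```text
t: 7.37
position: [0.4709, -0.1478, 0.0493]
tcp_rot: [[-0.208, 0.978, -0.007], [0.978, 0.208, 0.004], [0.005, -0.006, -1.0]]
wrist_force: [-0.7, 0.4, 0.5]
width: 0.0702
gripper_force: 0.0
```

Call:
{"op": "move_arm", "data": {
  "motion": [
    [0,0,0,0,1],
    [0,0,0,0,1],
    [0,0,0,0,1],
    [0,0,0,0,1],
    [0,0,0,0,1]
  ]
}}

```text
t: 7.78
position: [0.4738, -0.1497, 0.0536]
tcp_rot: [[-0.208, 0.978, 0.001], [0.978, 0.208, -0.001], [-0.001, 0.001, -1.0]]
wrist_force: [-0.1, -0.3, 2.6]
width: 0.0435
gripper_force: 20.0
```

Call:
{"op": "move_arm", "data": {
  "motion": [
    [0,0,0,0,1],
    [0,0,0,0,1],
    [0,0,0,0,1]
  ]
}}

```text
t: 8.03
position: [0.4738, -0.1497, 0.0535]
tcp_rot: [[-0.208, 0.978, 0.001], [0.978, 0.208, -0.001], [-0.001, 0.001, -1.0]]
wrist_force: [-0.4, 1.0, 6.8]
width: 0.0432
gripper_force: 20.0
```

Call:
{"op": "move_arm", "data": {
  "motion": [
    [-0.04,0,0,0,-0.2],
    [0,0,0,0,-0.2],
    [0,0,0.04,0,-0.2],
    [0,0,0.03,0,-0.2],
    [0,0,0,0,1]
  ]
}}

```text
t: 8.45
position: [0.4735, -0.151, 0.0495]
tcp_rot: [[-0.208, 0.978, -0.001], [0.978, 0.208, 0.0], [0.0, -0.001, -1.0]]
wrist_force: [0.4, -0.2, -0.1]
width: 0.0518
gripper_force: 0.0
```

Call:
{"op": "move_arm", "data": {
  "motion": [
    [0,0,0,0,1],
    [0,0,0,0,1],
    [0,0,0,0,1],
    [0,0,0,0,1],
    [0,0,0,0,1]
  ]
}}

```text
t: 8.87
position: [0.4736, -0.1511, 0.0499]
tcp_rot: [[-0.208, 0.978, -0.0], [0.978, 0.208, 0.0], [0.0, -0.0, -1.0]]
wrist_force: [-0.4, 0.5, -2.0]
width: 0.0433
gripper_force: 20.0
```

Call:
{"op": "move_arm", "data": {
  "motion": [
    [0,0,0,0,1],
    [0,0,0,0,1]
  ]
}}

```text
t: 9.03
position: [0.4737, -0.1511, 0.0499]
tcp_rot: [[-0.208, 0.978, 0.0], [0.978, 0.208, 0.0], [0.0, 0.0, -1.0]]
wrist_force: [-0.3, 0.5, -1.7]
width: 0.0436
gripper_force: 20.0
```

Call:
{"op": "move_arm", "data": {
  "motion": [
    [0,0,-0.4,0,1],
    [0,0,-0.6,0,1],
    [0,0,-0.4,0,1],
    [0,0,0,0,1],
    [0,0,0,0,1]
  ]
}}

```text
t: 9.45
position: [0.4741, -0.1513, 0.1064]
tcp_rot: [[-0.208, 0.978, 0.002], [0.978, 0.208, -0.001], [-0.001, 0.002, -1.0]]
wrist_force: [-0.7, 0.3, -1.3]
width: 0.044
gripper_force: 20.0
```

```bash
python3 - <<'E'
from h import *
to((.505,.2145,.105),(.505,.2145,.037))
E
```

```text
t 9.45 pos [ 0.4741 -0.1513  0.1064] yaw 12.0 w 0.044 F [-0.7  0.3 -1.3]
[0.505  0.2145 0.105 ] units [8.79 2.66 0.03]
[0.505  0.2145 0.037 ] units [ 0.  -0.   1.7]
```

Call:
{"op": "move_arm", "data": {
  "motion": [
    [0.4,0.12,0,0,1],
    [0.7,0.21,0,0,1],
    [0.7,0.21,0,0,1],
    [0.7,0.21,0,0,1],
    [0.7,0.21,0,0,1]
  ]
}}

```text
t: 9.87
position: [0.4837, -0.0166, 0.1044]
tcp_rot: [[-0.207, 0.978, -0.002], [0.978, 0.207, 0.0], [0.001, -0.002, -1.0]]
wrist_force: [0.4, 0.4, -0.6]
width: 0.0436
gripper_force: 20.0
```

Call:
{"op": "move_arm", "data": {
  "motion": [
    [0.7,0.21,0,0,1],
    [0.7,0.21,0,0,1],
    [0.7,0.21,0,0,1],
    [0.7,0.21,0,0,1],
    [0.7,0.21,0,0,1]
  ]
}}

```text
t: 10.28
position: [0.4956, 0.1291, 0.1044]
tcp_rot: [[-0.208, 0.978, -0.003], [0.978, 0.208, -0.0], [0.0, -0.003, -1.0]]
wrist_force: [0.9, -0.4, -1.9]
width: 0.0435
gripper_force: 20.0
```

Call:
{"op": "move_arm", "data": {
  "motion": [
    [0.7,0.22,0,0,1],
    [0.7,0.22,0,0,1],
    [0.65,0.2,0,0,1],
    [0,0,0,0,1],
    [0,0,0,0,1]
  ]
}}

```text
t: 10.7
position: [0.5036, 0.2141, 0.1042]
tcp_rot: [[-0.211, 0.978, -0.002], [0.978, 0.211, -0.001], [-0.0, -0.003, -1.0]]
wrist_force: [-0.5, -0.1, -0.8]
width: 0.0435
gripper_force: 20.0
```

```bash
python3 - <<'E'
from h import *
to((.505,.2145,.105),(.505,.2145,.037))
E
```

```text
t 10.7 pos [0.5036 0.2141 0.1042] yaw 12.2 w 0.0435 F [-0.5 -0.1 -0.8]
[0.505  0.2145 0.105 ] units [ 0.    0.04 -0.02]
[0.505  0.2145 0.037 ] units [0.  0.  1.7]
```

Call:
{"op": "move_arm", "data": {
  "motion": [
    [0,0.03,0.5,0,1],
    [0,0,0.6,0,1],
    [0,0,0.4,0,1],
    [0,0,0.12,0,1],
    [0,0,0,0,1]
  ]
}}

```text
t: 11.12
position: [0.5046, 0.2121, 0.0393]
tcp_rot: [[-0.207, 0.978, -0.004], [0.978, 0.207, -0.001], [-0.0, -0.004, -1.0]]
wrist_force: [0.2, 0.1, -0.8]
width: 0.0434
gripper_force: 20.0
```

Call:
{"op": "move_arm", "data": {
  "motion": [
    [0,0,0.03,0,1],
    [0,0,0,0,1],
    [0,0,0,0,1]
  ]
}}

```text
t: 11.37
position: [0.5065, 0.2134, 0.0409]
tcp_rot: [[-0.208, 0.978, 0.002], [0.978, 0.208, 0.0], [0.0, 0.002, -1.0]]
wrist_force: [0.3, -0.3, -1.3]
width: 0.0435
gripper_force: 20.0
```

Call:
{"op": "move_arm", "data": {
  "motion": [
    [0,0,0.04,0,1],
    [0,0,0.03,0,1],
    [0,0,0,0,1]
  ]
}}

```text
t: 11.62
position: [0.5058, 0.2135, 0.0372]
tcp_rot: [[-0.208, 0.978, 0.0], [0.978, 0.208, 0.0], [-0.0, 0.0, -1.0]]
wrist_force: [-0.0, -0.8, -1.7]
width: 0.0438
gripper_force: 20.0
```

Call:
{"op": "move_arm", "data": {
  "motion": [
    [0,0,0.02,0,1],
    [0,0,0,0,1],
    [0,0,0,0,1]
  ]
}}

```text
t: 11.87
position: [0.5059, 0.2136, 0.0367]
tcp_rot: [[-0.208, 0.978, 0.0], [0.978, 0.208, 0.0], [-0.0, 0.0, -1.0]]
wrist_force: [0.6, -0.2, 3.8]
width: 0.0436
gripper_force: 20.0
```

Call:
{"op": "move_arm", "data": {
  "motion": [
    [0,0,0,0,-0.6],
    [0,0,0,0,-0.6],
    [0,0,0,0,-0.6],
    [0,0,0,0,-0.6],
    [0,0,0,0,-0.6]
  ]
}}

```text
t: 12.28
position: [0.5058, 0.2135, 0.0362]
tcp_rot: [[-0.208, 0.978, 0.0], [0.978, 0.208, -0.0], [-0.0, 0.0, -1.0]]
wrist_force: [-0.3, 0.6, 0.5]
width: 0.0715
gripper_force: 0.0
```

Call:
{"op": "move_arm", "data": {
  "motion": [
    [0,0,-0.6,0,-0.6],
    [0,0,-0.8,0,-0.6],
    [0,0,-0.8,0,-0.6],
    [0,0,0,0,-0.6],
    [0,0,0,0,-0.6]
  ]
}}

```text
t: 12.7
position: [0.5069, 0.2138, 0.1261]
tcp_rot: [[-0.208, 0.978, 0.004], [0.978, 0.208, 0.001], [0.0, 0.004, -1.0]]
wrist_force: [0.2, -0.3, -0.8]
width: 0.0734
gripper_force: 0.0
```

```bash
python3 - <<'E'
from h import *
from station import cams
to((.487,-.217,.125),(.487,-.217,.0535))
H=dict(jar=70,square=96)
S=cams.capture('scene');k=sorted([k[0] for k in dark(S,(130,190,190,300))],key=lambda k:k[1]);print(k)
for n,uv in zip(H,k[-2:]):print(n,cast(S,*uv,(21+H[n]-8)/1000).round(4))
c=cams.capture('side');a=c['pixels'][100:384,130:320,::-1];b=S['pixels'][235:335,110:210,::-1]
im=np.zeros((570,790,3),np.uint8);im[:568,:380]=cv2.resize(a,None,fx=2,fy=2,interpolation=3);im[:400,390:]=cv2.resize(b,None,fx=4,fy=4,interpolation=3)
cv2.imwrite('pics/p4.png',im)
E
```

```text
t 12.7 pos [0.5069 0.2138 0.1261] yaw 12.0 w 0.0734 F [ 0.2 -0.3 -0.8]
[ 0.487 -0.217  0.125] units [-1.043e+01 -2.730e+00  1.000e-02]
[ 0.487  -0.217   0.0535] units [-0.   -0.01  1.79]
[array([175.4537246, 247.1986456]), array([147.84913793, 276.33189655])]
jar [ 0.4859 -0.217 ]
square [ 0.5058 -0.2908]
```

View pics/p4.png

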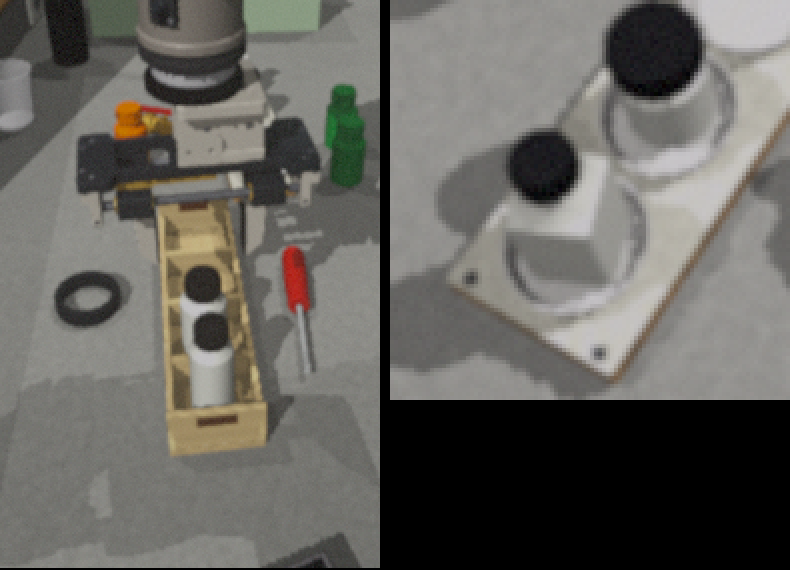

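Call:
{"op": "move_arm", "data": {
  "motion": [
    [-0.4,-0.11,0,0,-0.6],
    [-0.8,-0.21,0,0,-0.6],
    [-0.8,-0.21,0,0,-0.6],
    [-0.8,-0.21,0,0,-0.6],
    [-0.8,-0.21,0,0,-0.6]
  ]
}}

```text
t: 13.22
position: [0.4972, 0.0635, 0.1227]
tcp_rot: [[-0.209, 0.978, -0.003], [0.978, 0.209, 0.0], [0.001, -0.003, -1.0]]
wrist_force: [0.8, 0.3, 0.1]
width: 0.0735
gripper_force: 0.0
```

Call:
{"op": "move_arm", "data": {
  "motion": [
    [-0.8,-0.21,0,0,-0.6],
    [-0.8,-0.21,0,0,-0.6],
    [-0.8,-0.21,0,0,-0.6],
    [-0.8,-0.21,0,0,-0.6],
    [-0.8,-0.21,0,0,-0.6]
  ]
}}

```text
t: 13.63
position: [0.4895, -0.1017, 0.1227]
tcp_rot: [[-0.208, 0.978, -0.003], [0.978, 0.208, 0.001], [0.002, -0.003, -1.0]]
wrist_force: [0.8, 0.1, -0.6]
width: 0.0732
gripper_force: 0.0
```

Call:
{"op": "move_arm", "data": {
  "motion": [
    [-0.8,-0.21,0,0,-0.6],
    [-0.8,-0.21,0,0,-0.6],
    [-0.8,-0.2,0,0,-0.6],
    [-0.4,-0.1,0,0,-0.6],
    [0,0,0,0,-0.6]
  ]
}}

```text
t: 14.05
position: [0.485, -0.2192, 0.1226]
tcp_rot: [[-0.204, 0.979, -0.002], [0.979, 0.204, 0.0], [0.001, -0.002, -1.0]]
wrist_force: [0.5, 0.4, 0.7]
width: 0.0734
gripper_force: 0.0
```

```bash
python3 - <<'E'
from h import *
import pickle
to((.487,-.217,.125),(.487,-.217,.0535))
S=pickle.load(open('c0.pkl','rb'))['scene']
for z in(.076,.085,.092):
    A,B,C=[cast(S,110+(u-390)/4,235+v/4,z) for u,v in[(508,222),(592,240),(613,165)]]
    for e in(B-A,C-B):print(z,np.linalg.norm(e).round(4),np.degrees(np.arctan2(e[1],e[0])).round(1),((A+C)/2).round(4))
E
```

```text
t 14.05 pos [ 0.485  -0.2192  0.1226] yaw 11.8 w 0.0734 F [0.5 0.4 0.7]
[ 0.487 -0.217  0.125] units [ 0.04  0.06 -0.06]
[ 0.487  -0.217   0.0535] units [-0.    0.    1.79]
0.076 0.038 29.1 [ 0.5053 -0.2885]
0.076 0.0344 123.9 [ 0.5053 -0.2885]
0.085 0.0374 29.1 [ 0.5097 -0.2898]
0.085 0.0339 123.9 [ 0.5097 -0.2898]
0.092 0.037 29.1 [ 0.5131 -0.2908]
0.092 0.0335 123.9 [ 0.5131 -0.2908]
```

Call:
{"op": "move_arm", "data": {
  "motion": [
    [0.02,0.04,0.4,0,-0.6],
    [0,0,0.6,0,-0.6],
    [0,0,0.5,0,-0.6],
    [0,0,0.25,0,-0.6],
    [0,0,0,0,1]
  ]
}}

```text
t: 14.47
position: [0.4854, -0.213, 0.0514]
tcp_rot: [[-0.208, 0.978, -0.006], [0.978, 0.208, 0.004], [0.005, -0.005, -1.0]]
wrist_force: [0.0, 0.1, -0.2]
width: 0.0702
gripper_force: 0.0
```

Call:
{"op": "move_arm", "data": {
  "motion": [
    [0,0,0,0,1],
    [0,0,0,0,1],
    [0,0,0,0,1],
    [0,0,0,0,1],
    [0,0,0,0,1]
  ]
}}

```text
t: 14.88
position: [0.4878, -0.2152, 0.0553]
tcp_rot: [[-0.208, 0.978, 0.002], [0.978, 0.208, -0.001], [-0.001, 0.001, -1.0]]
wrist_force: [-0.2, 0.9, 3.4]
width: 0.0436
gripper_force: 20.0
```

Call:
{"op": "move_arm", "data": {
  "motion": [
    [0,0,0,0,1],
    [0,0,0,0,1],
    [0,0,0,0,1]
  ]
}}

```text
t: 15.13
position: [0.4878, -0.2152, 0.0553]
tcp_rot: [[-0.208, 0.978, 0.002], [0.978, 0.208, -0.001], [-0.001, 0.001, -1.0]]
wrist_force: [-1.0, 1.4, 6.0]
width: 0.0439
gripper_force: 20.0
```

Call:
{"op": "move_arm", "data": {
  "motion": [
    [0,0,-0.4,0,1],
    [0,0,-0.6,0,1],
    [0,0,-0.4,0,1],
    [0,0,0,0,1],
    [0,0,0,0,1]
  ]
}}

```text
t: 15.55
position: [0.4876, -0.2151, 0.1108]
tcp_rot: [[-0.208, 0.978, 0.002], [0.978, 0.208, -0.001], [-0.001, 0.001, -1.0]]
wrist_force: [-0.0, -0.7, -1.5]
width: 0.0438
gripper_force: 20.0
```

```bash
python3 - <<'E'
from h import *
to((.517,.1415,.11),(.517,.1415,.0423))
E
```

```text
t 15.55 pos [ 0.4876 -0.2151  0.1108] yaw 12.0 w 0.0438 F [-0.  -0.7 -1.5]
[0.517  0.1415 0.11  ] units [8.57 2.57 0.01]
[0.517  0.1415 0.0423] units [ 0.   -0.    1.69]
```

Call:
{"op": "move_arm", "data": {
  "motion": [
    [0.4,0.12,0,0,1],
    [0.7,0.21,0,0,1],
    [0.7,0.21,0,0,1],
    [0.7,0.21,0,0,1],
    [0.7,0.21,0,0,1]
  ]
}}

```text
t: 15.97
position: [0.4972, -0.0803, 0.1088]
tcp_rot: [[-0.207, 0.978, -0.003], [0.978, 0.207, 0.001], [0.001, -0.002, -1.0]]
wrist_force: [1.2, -0.3, -0.5]
width: 0.0437
gripper_force: 20.0
```

Call:
{"op": "move_arm", "data": {
  "motion": [
    [0.7,0.21,0,0,1],
    [0.7,0.21,0,0,1],
    [0.7,0.21,0,0,1],
    [0.7,0.21,0,0,1],
    [0.7,0.21,0,0,1]
  ]
}}

```text
t: 16.38
position: [0.5092, 0.0654, 0.1088]
tcp_rot: [[-0.208, 0.978, -0.003], [0.978, 0.208, 0.0], [0.001, -0.003, -1.0]]
wrist_force: [0.1, -0.2, -0.4]
width: 0.0436
gripper_force: 20.0
```

Call:
{"op": "move_arm", "data": {
  "motion": [
    [0.7,0.21,0,0,1],
    [0.6,0.19,0,0,1],
    [0.5,0.16,0,0,1],
    [0,0,0,0,1],
    [0,0,0,0,1]
  ]
}}

```text
t: 16.8
position: [0.5162, 0.1397, 0.1088]
tcp_rot: [[-0.21, 0.978, -0.002], [0.978, 0.21, -0.001], [-0.0, -0.003, -1.0]]
wrist_force: [0.1, -0.6, -1.1]
width: 0.0433
gripper_force: 20.0
```

```bash
python3 - <<'E'
from h import *
to((.517,.1415,.11),(.517,.1415,.0423))
E
```

```text
t 16.8 pos [0.5162 0.1397 0.1088] yaw 12.1 w 0.0433 F [ 0.1 -0.6 -1.1]
[0.517  0.1415 0.11  ] units [ 0.04  0.03 -0.03]
[0.517  0.1415 0.0423] units [0.   0.   1.69]
```

Call:
{"op": "move_arm", "data": {
  "motion": [
    [0.02,0,0.5,0,1],
    [0,0,0.6,0,1],
    [0,0,0.4,0,1],
    [0,0,0.12,0,1],
    [0,0,0,0,1]
  ]
}}

```text
t: 17.22
position: [0.5158, 0.1386, 0.0441]
tcp_rot: [[-0.207, 0.978, -0.004], [0.978, 0.207, -0.001], [0.0, -0.004, -1.0]]
wrist_force: [-0.1, -0.9, -0.5]
width: 0.0438
gripper_force: 20.0
```

Call:
{"op": "move_arm", "data": {
  "motion": [
    [0,0,0.03,0,1],
    [0,0,0.02,0,1],
    [0,0,0.02,0,1],
    [0,0,0,0,1],
    [0,0,0,0,1]
  ]
}}

```text
t: 17.63
position: [0.5173, 0.1398, 0.0432]
tcp_rot: [[-0.208, 0.978, 0.001], [0.978, 0.208, 0.0], [-0.0, 0.001, -1.0]]
wrist_force: [0.3, 0.1, -0.7]
width: 0.0434
gripper_force: 20.0
```

Call:
{"op": "move_arm", "data": {
  "motion": [
    [0,0,0.02,0,1],
    [0,0,0,0,1],
    [0,0,0,0,1]
  ]
}}

```text
t: 17.88
position: [0.5173, 0.1399, 0.0423]
tcp_rot: [[-0.208, 0.978, 0.001], [0.978, 0.208, 0.0], [-0.0, 0.001, -1.0]]
wrist_force: [0.2, -0.4, 3.0]
width: 0.0433
gripper_force: 20.0
```

Call:
{"op": "move_arm", "data": {
  "motion": [
    [0,0,0.01,0,1],
    [0,0,0,0,1]
  ]
}}

```text
t: 18.05
position: [0.5173, 0.1399, 0.0423]
tcp_rot: [[-0.208, 0.978, 0.001], [0.978, 0.208, 0.0], [-0.0, 0.001, -1.0]]
wrist_force: [-0.8, 0.6, 5.7]
width: 0.0437
gripper_force: 20.0
```

Call:
{"op": "move_arm", "data": {
  "motion": [
    [0,0,0,0,-0.6],
    [0,0,0,0,-0.6],
    [0,0,0,0,-0.6],
    [0,0,0,0,-0.6],
    [0,0,0,0,-0.6]
  ]
}}

```text
t: 18.47
position: [0.5169, 0.1398, 0.0413]
tcp_rot: [[-0.208, 0.978, -0.0], [0.978, 0.208, -0.0], [-0.0, -0.0, -1.0]]
wrist_force: [0.1, -0.3, -0.2]
width: 0.0715
gripper_force: 0.0
```

Call:
{"op": "move_arm", "data": {
  "motion": [
    [0,0,-0.6,0,-0.6],
    [0,0,-0.9,0,-0.6],
    [0,0,-0.9,0,-0.6],
    [0,0,0,0,-0.6],
    [0,0,0,0,-0.6]
  ]
}}

```text
t: 18.88
position: [0.5182, 0.14, 0.1396]
tcp_rot: [[-0.208, 0.978, 0.005], [0.978, 0.208, 0.001], [-0.0, 0.005, -1.0]]
wrist_force: [0.1, 0.6, 0.4]
width: 0.0732
gripper_force: 0.0
```

```bash
python3 - <<'E'
from h import *
to((.506,-.2905,.14))
E
```

```text
t 18.88 pos [0.5182 0.14   0.1396] yaw 12.0 w 0.0732 F [0.1 0.6 0.4]
[ 0.506  -0.2905  0.14  ] units [-10.46  -2.54  -0.02]
```

Call:
{"op": "move_arm", "data": {
  "motion": [
    [-0.4,-0.1,0,0,-0.6],
    [-0.8,-0.19,0,0,-0.6],
    [-0.8,-0.19,0,0,-0.6],
    [-0.8,-0.19,0,0,-0.6],
    [-0.8,-0.19,0,0,-0.6]
  ]
}}

```text
t: 19.3
position: [0.5121, -0.0094, 0.136]
tcp_rot: [[-0.209, 0.978, -0.003], [0.978, 0.209, 0.0], [0.001, -0.003, -1.0]]
wrist_force: [-0.0, -0.6, -0.2]
width: 0.0733
gripper_force: 0.0
```

Call:
{"op": "move_arm", "data": {
  "motion": [
    [-0.8,-0.19,0,0,-0.6],
    [-0.8,-0.19,0,0,-0.6],
    [-0.8,-0.19,0,0,-0.6],
    [-0.8,-0.2,0,0,-0.6],
    [-0.8,-0.2,0,0,-0.6]
  ]
}}

```text
t: 19.72
position: [0.5075, -0.174, 0.1359]
tcp_rot: [[-0.208, 0.978, -0.002], [0.978, 0.208, 0.001], [0.002, -0.002, -1.0]]
wrist_force: [-0.1, -0.2, -0.4]
width: 0.0733
gripper_force: 0.0
```

Call:
{"op": "move_arm", "data": {
  "motion": [
    [-0.8,-0.2,0,0,-0.6],
    [-0.8,-0.2,0,0,-0.6],
    [-0.8,-0.2,0,0,-0.6],
    [-0.45,-0.11,0,0,-0.6],
    [0,0,0,0,-0.6]
  ]
}}

```text
t: 20.13
position: [0.5033, -0.2938, 0.1356]
tcp_rot: [[-0.204, 0.979, -0.002], [0.979, 0.204, 0.0], [0.001, -0.002, -1.0]]
wrist_force: [0.3, 0.3, -0.4]
width: 0.0735
gripper_force: 0.0
```

Call:
{"op": "move_arm", "data": {
  "motion": [
    [0,0,0,-0.95,-0.6],
    [0,0,0,-0.95,-0.6],
    [0,0,0,-0.95,-0.6],
    [0,0,0,-0.95,-0.6],
    [0,0,0,0,-0.6]
  ]
}}

```text
t: 20.55
position: [0.504, -0.2889, 0.1361]
tcp_rot: [[-0.518, 0.855, -0.002], [0.855, 0.518, 0.002], [0.003, -0.001, -1.0]]
wrist_force: [0.5, 0.2, 0.3]
width: 0.0734
gripper_force: 0.0
```

```bash
python3 - <<'E'
from h import *
from station import cams
to((.506,-.2905,.14),(.506,-.2905,.056))
S=cams.capture('scene');a=S['pixels'][150:350,90:270,::-1];b=cams.capture('side')['pixels'][100:340,140:310,::-1]
im=np.zeros((600,790,3),np.uint8);im[:600,:540]=cv2.resize(a,None,fx=3,fy=3,interpolation=3);im[:353,540:]=cv2.resize(b,(250,353),interpolation=3)
cv2.imwrite('pics/p5.png',im)
E
```

```text
t 20.55 pos [ 0.504  -0.2889  0.1361] yaw 31.2 w 0.0734 F [0.5 0.2 0.3]
[ 0.506  -0.2905  0.14  ] units [-0.06  0.02 -0.1 ]
[ 0.506  -0.2905  0.056 ] units [-0.01  0.    2.1 ]
```

View pics/p5.png

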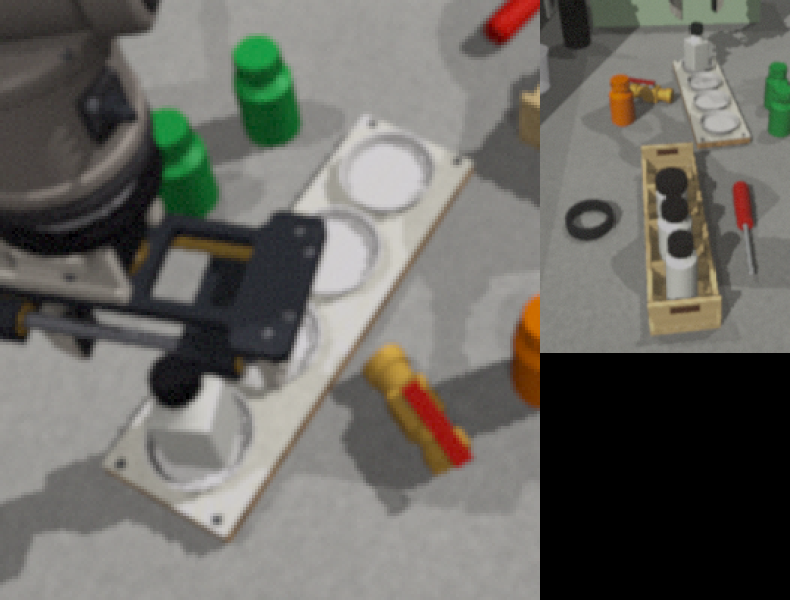

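Call:
{"op": "move_arm", "data": {
  "motion": [
    [-0.03,0.02,0.4,0,-0.6],
    [-0.02,0,0.7,0,-0.6],
    [0,0,0.6,0,-0.6],
    [0,0,0.35,0,-0.6],
    [0,0,0,0,-0.6]
  ]
}}

```text
t: 21.07
position: [0.5042, -0.2896, 0.0518]
tcp_rot: [[-0.513, 0.858, -0.006], [0.858, 0.513, 0.004], [0.007, -0.003, -1.0]]
wrist_force: [-0.1, 1.2, -0.7]
width: 0.0733
gripper_force: 0.0
```

Call:
{"op": "move_arm", "data": {
  "motion": [
    [0,0,0,0,0],
    [0,0,0,0,1],
    [0,0,0,0,1],
    [0,0,0,0,1],
    [0,0,0,0,1]
  ]
}}

```text
t: 21.48
position: [0.5067, -0.2918, 0.0565]
tcp_rot: [[-0.515, 0.857, 0.001], [0.857, 0.515, -0.001], [-0.002, 0.001, -1.0]]
wrist_force: [0.1, 0.3, 0.2]
width: 0.0446
gripper_force: 0.0
```

Call:
{"op": "move_arm", "data": {
  "motion": [
    [0,0,0,0,1],
    [0,0,0,0,1],
    [0,0,0,0,1],
    [0,0,0,0,1]
  ]
}}

```text
t: 21.82
position: [0.5066, -0.2917, 0.0562]
tcp_rot: [[-0.515, 0.857, 0.001], [0.857, 0.515, -0.001], [-0.001, 0.001, -1.0]]
wrist_force: [-0.1, -0.1, 6.2]
width: 0.0381
gripper_force: 19.5
```

Call:
{"op": "move_arm", "data": {
  "motion": [
    [0,0,-0.4,0,1],
    [0,0,-0.6,0,1],
    [0,0,-0.4,0,1],
    [0,0,0,0.5,1],
    [0,0,0,0.7,1]
  ]
}}

```text
t: 22.23
position: [0.5065, -0.2917, 0.1125]
tcp_rot: [[-0.421, 0.907, 0.001], [0.907, 0.421, -0.001], [-0.001, 0.001, -1.0]]
wrist_force: [-0.1, 1.0, -0.9]
width: 0.0388
gripper_force: 19.6
```

Call:
{"op": "move_arm", "data": {
  "motion": [
    [0,0,0,0.8,1],
    [0,0,0,0.8,1],
    [0,0,0,0.8,1],
    [0,0,0,0.6,1],
    [0,0,0,0,1]
  ]
}}

```text
t: 22.65
position: [0.5059, -0.2912, 0.111]
tcp_rot: [[-0.172, 0.985, -0.001], [0.985, 0.172, 0.001], [0.001, -0.001, -1.0]]
wrist_force: [0.0, -0.0, -0.7]
width: 0.0387
gripper_force: 19.6
```

```bash
python3 - <<'E'
from h import *
to((.5295,.0685,.112),(.5295,.0685,.0432))
E
```

```text
t 22.65 pos [ 0.5059 -0.2912  0.111 ] yaw 9.9 w 0.0387 F [ 0.  -0.  -0.7]
[0.5295 0.0685 0.112 ] units [ 8.76  2.13 -0.02]
[0.5295 0.0685 0.0432] units [-0.    0.    1.72]
```

Call:
{"op": "move_arm", "data": {
  "motion": [
    [0.4,0.1,0,0,1],
    [0.7,0.17,0,0,1],
    [0.7,0.17,0,0,1],
    [0.7,0.17,0,0,1],
    [0.7,0.17,0,0,1]
  ]
}}

```text
t: 23.07
position: [0.5142, -0.1579, 0.1112]
tcp_rot: [[-0.175, 0.985, -0.001], [0.985, 0.175, 0.001], [0.001, -0.001, -1.0]]
wrist_force: [0.6, 1.2, -0.8]
width: 0.0384
gripper_force: 19.6
```

Call:
{"op": "move_arm", "data": {
  "motion": [
    [0.7,0.17,0,0,1],
    [0.7,0.17,0,0,1],
    [0.7,0.17,0,0,1],
    [0.7,0.17,0,0,1],
    [0.7,0.17,0,0,1]
  ]
}}

```text
t: 23.48
position: [0.5232, -0.0141, 0.1114]
tcp_rot: [[-0.176, 0.984, -0.0], [0.984, 0.176, 0.0], [0.0, -0.0, -1.0]]
wrist_force: [0.8, 0.1, -0.4]
width: 0.0385
gripper_force: 19.6
```

Call:
{"op": "move_arm", "data": {
  "motion": [
    [0.7,0.17,0,0,1],
    [0.7,0.17,0,0,1],
    [0.6,0.14,0,0,1],
    [0,0,0,0,1],
    [0,0,0,0,1]
  ]
}}

```text
t: 23.9
position: [0.5282, 0.0675, 0.1113]
tcp_rot: [[-0.178, 0.984, -0.001], [0.984, 0.178, -0.0], [0.0, -0.001, -1.0]]
wrist_force: [-0.6, -0.6, -1.2]
width: 0.0385
gripper_force: 19.6
```

```bash
python3 - <<'E'
from h import *
to((.5295,.0685,.112),(.5295,.0685,.0432))
E
```

```text
t 23.9 pos [0.5282 0.0675 0.1113] yaw 10.2 w 0.0385 F [-0.6 -0.6 -1.2]
[0.5295 0.0685 0.112 ] units [ 0.02  0.04 -0.02]
[0.5295 0.0685 0.0432] units [-0.    0.    1.72]
```

Call:
{"op": "move_arm", "data": {
  "motion": [
    [0.02,0.02,0.5,0,1],
    [0,0,0.6,0,1],
    [0,0,0.4,0,1],
    [0,0,0.12,0,1],
    [0,0,0,0,1]
  ]
}}

```text
t: 24.32
position: [0.5285, 0.066, 0.0455]
tcp_rot: [[-0.173, 0.985, -0.003], [0.985, 0.173, -0.0], [0.0, -0.003, -1.0]]
wrist_force: [-0.0, -0.2, -0.5]
width: 0.0388
gripper_force: 19.6
```

Call:
{"op": "move_arm", "data": {
  "motion": [
    [0,0,0.03,0,1],
    [0,0,0.02,0,1],
    [0,0,0.02,0,1],
    [0,0,0,0,1],
    [0,0,0,0,1]
  ]
}}

```text
t: 24.73
position: [0.5299, 0.0668, 0.0445]
tcp_rot: [[-0.174, 0.985, 0.001], [0.985, 0.174, -0.0], [-0.0, 0.001, -1.0]]
wrist_force: [0.3, 0.6, -1.3]
width: 0.0384
gripper_force: 19.6
```

Call:
{"op": "move_arm", "data": {
  "motion": [
    [0,0,0.02,0,1],
    [0,0,0,0,1],
    [0,0,0,0,1]
  ]
}}

```text
t: 24.98
position: [0.5296, 0.0669, 0.0432]
tcp_rot: [[-0.174, 0.985, 0.0], [0.985, 0.174, -0.0], [-0.0, 0.0, -1.0]]
wrist_force: [0.3, 0.5, -0.2]
width: 0.0384
gripper_force: 19.6
```

Call:
{"op": "move_arm", "data": {
  "motion": [
    [0,0,0.01,0,1],
    [0,0,0,0,1],
    [0,0,0,0,1]
  ]
}}

```text
t: 25.23
position: [0.5297, 0.0669, 0.0432]
tcp_rot: [[-0.174, 0.985, 0.0], [0.985, 0.174, 0.0], [-0.0, 0.0, -1.0]]
wrist_force: [-0.7, 0.8, 5.1]
width: 0.0383
gripper_force: 19.6
```

Contact; release, rise clear and check.

Call:
{"op": "move_arm", "data": {
  "motion": [
    [0,0,0,0,-0.6],
    [0,0,0,0,-0.6],
    [0,0,0,0,-0.6],
    [0,0,0,0,-0.6],
    [0,0,0,0,-0.6]
  ]
}}

```text
t: 25.65
position: [0.5295, 0.0668, 0.0426]
tcp_rot: [[-0.174, 0.985, -0.0], [0.985, 0.174, -0.0], [0.0, -0.0, -1.0]]
wrist_force: [-0.5, -0.5, -0.0]
width: 0.0668
gripper_force: 0.0
```

Call:
{"op": "move_arm", "data": {
  "motion": [
    [0,0,-0.6,0,-0.6],
    [0,0,-0.9,0,-0.6],
    [0,0,-0.9,0,-0.6],
    [0,0,-0.8,0,-0.6],
    [0,0,0,0,-0.6]
  ]
}}

```text
t: 26.07
position: [0.533, 0.0668, 0.1773]
tcp_rot: [[-0.174, 0.985, 0.012], [0.985, 0.174, -0.0], [-0.002, 0.012, -1.0]]
wrist_force: [1.1, 0.2, 0.7]
width: 0.0734
gripper_force: 0.0
```

Call:
{"op": "move_arm", "data": {
  "motion": [
    [-0.8,0,0,0,-0.6],
    [-0.8,0,0,0,-0.6],
    [-0.8,0,0,0,-0.6],
    [-0.8,0,0,0,-0.6],
    [0,0,0,0,-0.6]
  ]
}}

```text
t: 26.48
position: [0.5526, -0.0643, 0.1702]
tcp_rot: [[-0.17, 0.985, 0.001], [0.985, 0.17, -0.002], [-0.002, 0.0, -1.0]]
wrist_force: [-0.6, -0.8, -0.4]
width: 0.0734
gripper_force: 0.0
```

```bash
python3 - <<'E'
from h import *
from station import cams
to()
a=cams.capture('scene')['pixels'][40:240,200:390,::-1];b=cams.capture('side')['pixels'][90:350,140:310,::-1]
im=np.zeros((600,800,3),np.uint8);im[:440,:418]=cv2.resize(a,(418,440),interpolation=3);im[:570,425:798]=cv2.resize(b,(373,570),interpolation=3)
cv2.imwrite('pics/p6.png',im)
E
```

```text
t 26.48 pos [ 0.5526 -0.0643  0.1702] yaw 9.8 w 0.0734 F [-0.6 -0.8 -0.4]
```

View pics/p6.png

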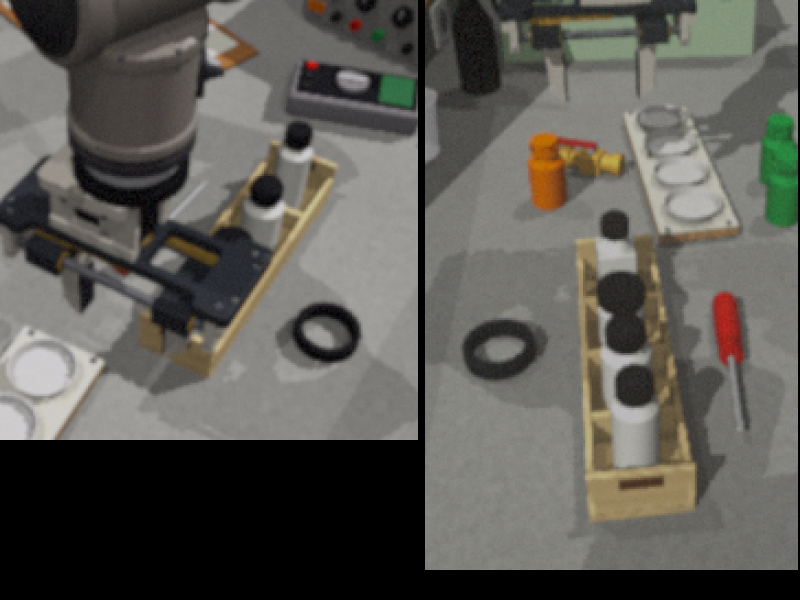

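All four stand upright in order: in the side view the caps are at (634,385) tall, (626,330) round, (620,292) jar and (614,225) square. The dishes are empty.

```bash
python3 -c "
from station import workorder
print(workorder.close_job())"
```

```text
the job is handed in; nothing more can be done
None
```

The job is handed in: the four bottles stand upright in the carrier, one per compartment, left to right tall, round, jar, square as on the stand, finished at about 26.5 s of the 106 s allowed.

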